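# Seat the spring carrier under the dial gauge

## Robot

A 6-joint arm with a two-finger parallel gripper is mounted at the origin on a cart in front of the work surface, level with it; the furniture and walls round the work are solid. World frame = base frame: x ahead of the robot, y to its left, z up, the work surface at z = 0. Lengths are in m, angles in rad, forces in N, time in s.
With the tool pointing down it reaches from about 0.225 to 0.875 m from the base axis. Payload 3.4 kg.
Tool frame: the origin (TCP) lies between the finger pads; the fingertips stand 19 mm ahead of it and the grasp point (between the pads) is the TCP; z points along the fingers, y is the line along which they close (so a half turn about z gives the same grasp; the last joint's range is limited). The gripper opens to 85 mm and grips with 20 to 120 N. Pads are 22 mm wide; open, the fingers measure 114 mm over their backs; the gripper's body (76 mm by 85 mm) begins 54 mm behind the grasp point. The pads swing forward as they close: fully open they stand 13 mm farther back than shut.
Start: joints at [1.182, 0.276, 1.505, -0, 1.361, -0.121], TCP at [0.152, 0.555, 0.25] pointing down, gripper open.
Joint ranges: [-2.89, 2.89], [-0.75, 2.08], [0.22, 2.7], [-1.18, 4.32], [0.11, 2.71], [-2.7, 2.7]. Speed limits (rad/s): [2.57, 2.57, 3.14, 3.14, 3.14, 3.14].

## Interface

Orientations are given as a unit quaternion [w, x, y, z].
In Python, from rig import get_state, imaging, ticket gives the robot as it stands. The module is installed in compiled form; this text tells all that it offers.
- The arm moves only by the shell command python3 -m inch 'ROWS' [FORCE]. ROWS is JSON, a list of rows, each an object with "claw": the opening, from -1 (shut) to 1 (fully open); "travel": the shift along the world's x, y, z in units of 200 mm (1.0 is 200 mm), a list of three; "turn": the turn about the world's z in units of 180 degrees (1.0 is 180 degrees). A call has 1 to 5 rows; each row is the pose to reach, as a shift and turn from the pose commanded when the call began, turning the shorter way round; what a row does not reach only later rows make up. A row lasts 1/10 s, in which the tool goes at most 50 mm and 8.59 degrees, less where a joint would pass 70% of its speed; a pose out of reach is approached as far as the arm can. A call with a number of a shift or a turn outside -1 to 1 is refused whole. A call with a gripper value outside its range is refused whole. The fingers move at their own pace and stop on an object; FORCE is the grip in N (left out, the last holds). Time passes only in rows, so rows that repeat a pose let the fingers close. It gives the time, the measured TCP pose, the force, the opening and the grip force at its end, in the units of the state.
- get_state(): the state, without advancing time (a new reading comes with each control period).
- imaging.get_image(name): name is "scene" or "top" or "wrist"; returns the picture (480x640x3 uint8, red, green, blue); there is no depth.
- imaging.camera_params(name): a dict with "camera_matrix" (3x3 intrinsics, pixels), "cam_to_world" (4x4, takes a point from camera to world coordinates); the wrist camera has in their place "T_tool_cam" (4x4, takes a point from camera to tool coordinates, whose origin is the TCP and whose axes are the flange's). Camera axes: x right, y down, z forward; pixel columns grow to the right and rows downward; lengths in m; the calibration is good to about 2 mm. A picture is of the moment at which its call begins: read the wrist's pose just before it. camera_params takes no time and is no camera call.
- ticket.sign_off(): hands the job in; it is judged then, once.
The state is a dict: "clock": time; "qpos": joint angles; "qd": joint speeds; "effort": joint torques, N m; "position": TCP position; "ee_rot": TCP orientation; "contact_force": force on the tool from outside, world axes, zero at the start; "moment": the same for the moment, N m; "width": finger opening in m; "gripper_force": force on a finger pad.
Only numpy, scipy, OpenCV 4.12 (cv2) and the standard library are available. Lean on these libraries where they do the work, as an engineer would, in place of code of your own. Each camera call takes 0.05 s, during which the arm holds its last target. There are 200 camera calls.

## Task

With a fingertip, push the blue spring carrier board along its rails towards the dial gauge, gently, until you feel it drop level into the locating notches. Then push the red pin of the swing catch round as far as it goes, so that its arm lies across the board. Push only: do not lift or tip the board or its springs, and leave the other things on the bench where they are.

Things in the scene. Friction and masses are not known exactly. Their poses are not given: they have to be found in the camera images.
- track: Gauging track, fixed to the worktop: aluminium base 385 x 130 x 10 mm, two steel rails with low fences outside them (tops 42 mm up), a dial gauge on a column at its far end (210 mm high, nothing of it over the board is lower than 78 mm). Origin: on the worktop under the middle of the board's final place. x = feed direction along the rails, towards the gauge; y = across, away from the robot; z up.
- notch (a point): Locating notch of the nearer rail, gauge end: mouth centre, level with the rail tops (30 mm up), at x 65, y -38.5 mm of the track. Each rail has two such notches, at x -65 and +65 mm, 14 mm long, 7 mm deep, marked by red lines on the fences. Rails run from x -215 to +110 mm, 14 mm wide, centred at y -38.5 and +38.5; between them it is open down to the base (10 mm up).
- seat (a point): Where the board's origin (carrier) is once it has dropped into the notches: on the track's centre line, 31 mm above the worktop; axes as the track's.
- carrier: Blue carrier board, loose on the rails (1.5 mm side play): 180 (x, feed) x 100 x 10 mm, 0.5 to 0.85 kg with springs, six pockets (walls 8 mm high), five with a spring. Origin: centre of underside. Two 10 mm dowels under it at x -65 and +65 mm reach 8 mm down. Origin 38 mm up on the rails, 31 mm when dropped. Starts 50 to 110 mm short; needs 1 to 5 N; in the notches 2 mm play each way, then a hard stop.
- push_tab (a point): Point on the face to push on, along the board's +x: rear face of an upright steel finger tab, 36 mm wide, at the middle of the board's trailing edge and flush with it. Face and edge are flat from 12 mm below to 12 mm above this point, which lies 90 mm behind the board's origin, 12 mm above its underside.
- catch (a joint): Swing catch on the robot's side, a dark steel arm on an upright pivot: 0 = parked, arm along the track's -x; turns clockwise from above to 1.571 = closed on its stop, arm along the track's +y across the board. Stays where left; about 2 N at the pin turns it; starts at 0 to 0.25. Arm underside 43.5 mm up: clears a dropped board by 2.5 mm, but is blocked by a board still on the rails.
- catch_knob (a point): Middle of the catch's red upright finger pin: diameter 12 mm, from 51.5 to 81.5 mm above the worktop (this point 66.5 mm), 32 mm from the pivot's axis.
- catch_pivot (a point): Pivot axis of the swing catch, 47.5 mm above the worktop: at x -65, y -68 mm of the track.
- work_spring_0: A dark steel coil spring standing in a pocket of the carrier board, diameter 36, 19 mm high, 20 g. Origin: centre of its underside, 10 mm above the board's underside.
- work_spring_1: A dark steel coil spring standing in a pocket of the carrier board, diameter 36, 19 mm high, 20 g. Origin: centre of its underside, 10 mm above the board's underside.
- work_spring_2: A dark steel coil spring standing in a pocket of the carrier board, diameter 36, 19 mm high, 20 g. Origin: centre of its underside, 10 mm above the board's underside.
- work_spring_3: A dark steel coil spring standing in a pocket of the carrier board, diameter 36, 19 mm high, 20 g. Origin: centre of its underside, 10 mm above the board's underside.
- work_spring_4: A dark steel coil spring standing in a pocket of the carrier board, diameter 36, 19 mm high, 20 g. Origin: centre of its underside, 10 mm above the board's underside.
- caliper: Bystander: digital caliper lying flat, 72 x 232 x 14 mm. Origin: centre of its underside.
- loupe: Bystander: black standing magnifier, diameter 45, 49 tall mm. Origin: centre of its underside.
- ring_gauge_large: Bystander: bright steel ring gauge lying flat, diameter 52, 16 high mm. Origin: centre of its underside.
- ring_gauge_small: Bystander: bright steel ring gauge lying flat, diameter 44, 14 high mm. Origin: centre of its underside.
- screwdriver: Bystander: screwdriver with red handle lying flat, 26 x 182 x 25 mm. Origin: centre of its underside.
- sample_box: Bystander: dark blue plastic case, shut, 71 x 120 x 42 mm. Origin: centre of its underside.

How it is judged:
On the way, in this order (a step that is already met when the one before it is completed fails the run):
1. the carrier board has dropped level into the locating notches, the catch still open (x of carrier in the frame of track between -0.005 and 0.005 m and z of carrier in the frame of track below 0.033 m and angle between carrier's own z axis and vertical below 0.025 rad and angle between the x axis of carrier and the x axis of track, either way round below 0.05 rad and value of joint catch below 0.6 rad), for 0.2 s.
2. the swing catch is pushed fully across the dropped board (x of carrier in the frame of track between -0.005 and 0.005 m and z of carrier in the frame of track below 0.033 m and angle between carrier's own z axis and vertical below 0.025 rad and angle between the x axis of carrier and the x axis of track, either way round below 0.05 rad and value of joint catch above 1.4 rad), for 0.2 s.
At the end, for the whole second after the job is handed in: The carrier board lies at rest and level (within 0.025 rad) in the notches: within 5 mm of its place along the rails and at least 5 mm lower than on the rails; the swing catch stands beyond 1.4 rad (fully closed is 1.571); every spring stands in its pocket (all of step 2 and linear speed of carrier below 0.01 m/s and z of each of work_spring_0, work_spring_1, work_spring_2, work_spring_3, work_spring_4 in the frame of carrier below 0.015 m and horizontal distance between each of work_spring_0, work_spring_1, work_spring_2, work_spring_3, work_spring_4 and carrier below 0.1 m); the robot touches nothing.
It fails at once if the carrier board is lifted more than about 10 mm off the rails (z of carrier in the frame of track above 0.048 m).
It fails at once if the carrier board is tipped by more than 0.15 rad (angle between carrier's own z axis and vertical above 0.15 rad).
It fails at once if the board is rammed: pushed with more than 40 N (contact force between the fingers and carrier above 40 N).
It fails at once if a spring is lifted or knocked out of its pocket (z of any of work_spring_0, work_spring_1, work_spring_2, work_spring_3, work_spring_4 in the frame of carrier above 0.02 m).
It fails at once if another thing on the bench is moved by more than 15 mm (distance of any of caliper, loupe, ring_gauge_large, ring_gauge_small, screwdriver, sample_box from where it was at the start of the episode above 0.015 m).
It also fails if it takes over 48 s, if anything falls off the work surface, if the arm or the gripper's body presses on something with over 40 N, if the wrist force passes 120 N, or if a joint passes its speed limit or range.

## Working session

There is one attempt and no reset: what is moved stays moved. The work goes in short steps, Python scripts to look and compute and a shell command to move; the robot and the scene stay as the last step left them, time stands still between calls to the robot, and variables do not carry over. Pictures are saved under pics/ and viewed, at most 10 in all, crops included, and the job is handed in when it is done.

```bash
mkdir -p pics; python3 - <<'E'
from rig import get_state, imaging
import cv2,numpy as np
np.set_printoptions(precision=4,suppress=True)
s=get_state();print(s)
for n in ("scene","top"):
    im=imaging.get_image(n);cv2.imwrite(f"pics/{n}0.png",im[:,:,::-1])
    p=imaging.camera_params(n);print(n,p)
print(imaging.camera_params("wrist"))
E
```

```text
{'clock': 0.0, 'qpos': array([ 1.182 ,  0.2766,  1.5061, -0.    ,  1.3607, -0.121 ]), 'qd': array([ 0.0004,  0.0008,  0.0004, -0.0005,  0.0006,  0.0008]), 'effort': array([  0.0004, -41.6769, -24.5811,   0.0001,   0.011 ,  -0.    ]), 'position': array([0.152 , 0.554 , 0.2494]), 'ee_rot': array([-0.0002,  0.1335,  0.991 , -0.0009]), 'contact_force': array([ 0.1643, -0.4827,  0.0785]), 'moment': array([ 0.0172, -0.0664,  0.0752]), 'gripper_force': 0.0, 'width': 0.08543618649894327}
scene {'camera_matrix': array([[437.0091,   0.    , 315.8099],
       [  0.    , 437.0091, 227.1355],
       [  0.    ,   0.    ,   1.    ]]), 'cam_to_world': array([[-0.7743, -0.2614,  0.5764, -0.0168],
       [-0.6328,  0.326 , -0.7023,  0.5348],
       [-0.0044, -0.9085, -0.4178,  0.4433],
       [ 0.    ,  0.    ,  0.    ,  1.    ]])}
top {'camera_matrix': array([[462.3648,   0.    , 322.5063],
       [  0.    , 462.3648, 248.2881],
       [  0.    ,   0.    ,   1.    ]]), 'cam_to_world': array([[-0.0109, -0.9942,  0.107 ,  0.353 ],
       [-0.9999,  0.0111,  0.0012, -0.0805],
       [-0.0024, -0.107 , -0.9943,  1.18  ],
       [ 0.    ,  0.    ,  0.    ,  1.    ]])}
{'camera_matrix': array([[401.3601,   0.    , 328.0148],
       [  0.    , 401.3601, 237.598 ],
       [  0.    ,   0.    ,   1.    ]]), 'T_tool_cam': array([[-0.0003, -0.9518, -0.3068,  0.0787],
       [ 1.    , -0.0002, -0.0002,  0.001 ],
       [ 0.0001, -0.3068,  0.9518, -0.1239],
       [ 0.    ,  0.    ,  0.    ,  1.    ]])}
```

View pics/top0.png

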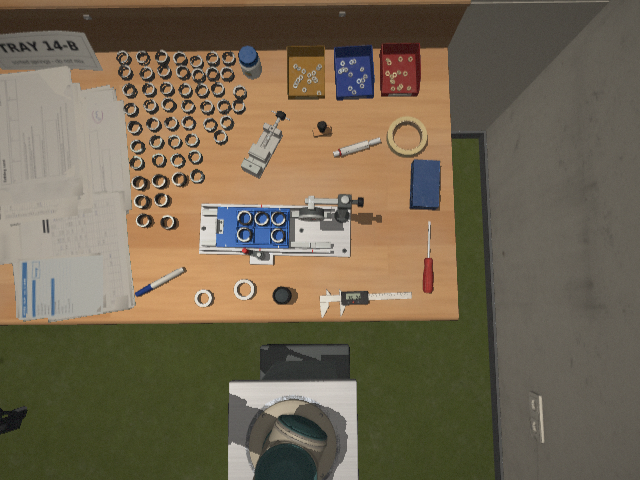

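View pics/scene0.png

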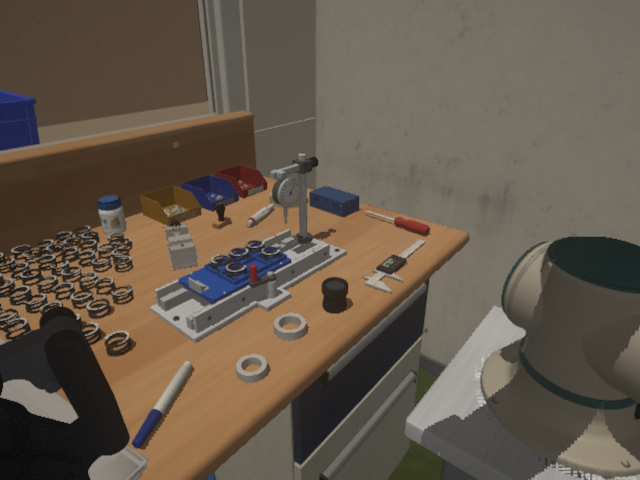

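The top view shows the track at about pixels (200–350, 195–265). Its feed direction runs right (world -y), the board is at about (217–290, 207–248), and the red pin is at about (246, 251). I'll enlarge this area for measurement.

```bash
cat > h.py <<'E'
import numpy as np, cv2
from rig import imaging,get_state
from scipy.spatial.transform import Rotation as R
def cam(n,st=None):
    p=imaging.camera_params(n);K=p["camera_matrix"]
    if n=="wrist":
        T=np.eye(4);w,x,y,z=st["ee_rot"];T[:3,:3]=R.from_quat([x,y,z,w]).as_matrix();T[:3,3]=st["position"]
        return K,T@p["T_tool_cam"]
    return K,p["cam_to_world"]
def ray(uv,z,K,T):
    d=T[:3,:3]@np.linalg.inv(K)@np.array([uv[0],uv[1],1.]);o=T[:3,3]
    return o+d*(z-o[2])/d[2]
def proj(P,K,T):
    c=T[:3,:3].T@(np.asarray(P)-T[:3,3]);q=K@c;return q[:2]/q[2]
E
python3 - <<'E'
from h import *
im=cv2.imread("pics/top0.png")
cv2.imwrite("pics/top_crop.png",cv2.resize(im[190:274,194:360],None,fx=4.8,fy=4.8,interpolation=cv2.INTER_CUBIC))
K,T=cam("top")
hsv=cv2.cvtColor(im,cv2.COLOR_BGR2HSV)
m=cv2.inRange(hsv,(100,140,80),(125,255,255));m[:190]=0;m[270:]=0;m[:,:190]=0;m[:,360:]=0
c=max(cv2.findContours(m,0,2)[0],key=cv2.contourArea);r=cv2.minAreaRect(c);print("board",r)
for p in cv2.boxPoints(r): print(p,ray(p,.048,K,T))
m=cv2.inRange(hsv,(0,130,80),(8,255,255))|cv2.inRange(hsv,(172,130,80),(180,255,255));m[:190]=0;m[275:]=0;m[:,:190]=0;m[:,360:]=0
n,l,s,ce=cv2.connectedComponentsWithStats(m)
for i in range(1,n):print("red",s[i],ce[i],ray(ce[i],.042,K,T),ray(ce[i],.0815,K,T))
E
```

```text
board ((252.51937866210938, 227.109130859375), (72.50460815429688, 39.62107467651367), 1.2453643083572388)
[215.84508 246.12709] [0.48314459 0.18371914 0.048     ]
[216.70619 206.51537] [0.58231759 0.18294108 0.048     ]
[289.19366 208.09117] [0.57628237 0.00258012 0.048     ]
[288.33258 247.7029 ] [0.47723841 0.00502    0.048     ]
red [261 205   1   2   2] [261.  205.5] [0.58484949 0.07352719 0.042     ] [0.57680258 0.06818157 0.0815    ]
red [242 248   5   5  18] [244.22222222 250.05555556] [0.47325945 0.11470116 0.042     ] [0.46908567 0.10792644 0.0815    ]
red [312 250   1   2   2] [312.  250.5] [ 0.47027948 -0.0530761   0.042     ] [ 0.46620914 -0.05402749  0.0815    ]
```

View pics/top_crop.png

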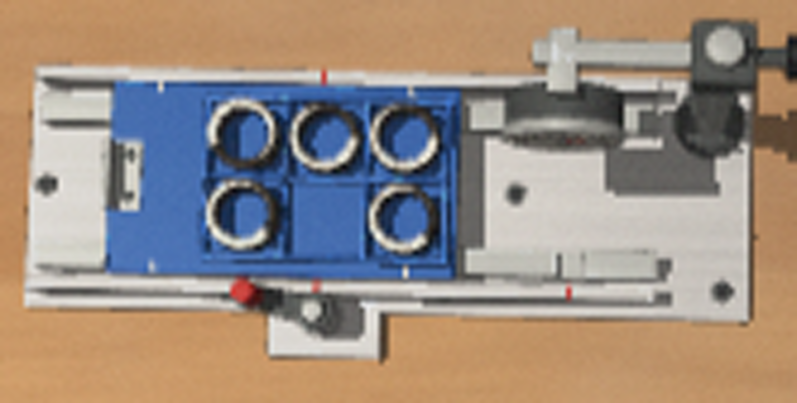

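The crop shows the board with its tab at the left, crop (127,175). The notch lines are at (324,77), (317,287) and (569,293), the pivot at (313,310) and the pin at (243,291). From these:

| Item | World position |
|---|---|
| Track origin | ≈ (0.527, 0.010), x axis at ≈ -91.7° |
| Board | ≈ 83 mm short of its place |
| Tab | ≈ (0.532, 0.184) |
| Catch | ≈ 0.2 rad |

The board measures 180 x 100 mm and the pin is 32 mm from the pivot, both as given. Next I'll move behind the tab.

```bash
python3 -m inch '[{"claw":-1,"travel":[0.2,-0.16,0],"turn":0.03},{"claw":-1,"travel":[0.4,-0.33,0],"turn":0.075},{"claw":-1,"travel":[0.6,-0.5,0],"turn":0.075},{"claw":-1,"travel":[0.8,-0.65,0],"turn":0.075},{"claw":-1,"travel":[0.95,-0.8,0],"turn":0.075}]' 30
python3 -m inch '[{"claw":-1,"travel":[0.2,-0.16,0],"turn":0},{"claw":-1,"travel":[0.4,-0.33,0],"turn":0},{"claw":-1,"travel":[0.6,-0.5,0],"turn":0},{"claw":-1,"travel":[0.8,-0.65,0],"turn":0},{"claw":-1,"travel":[0.95,-0.8,0],"turn":0}]'
```

```text
clock: 0.6
position: [0.3428, 0.3941, 0.25]
ee_rot: [0.0, 0.016, 1.0, 0.0]
contact_force: [1.0, 1.0, 0.3]
width: 0.0126
gripper_force: 0.0
clock: 1.1
position: [0.533, 0.2338, 0.2499]
ee_rot: [-0.0, 0.016, 1.0, 0.0]
contact_force: [0.7, 0.3, 0.9]
width: 0.0001
gripper_force: 0.0
```

```bash
python3 -m inch '[{"claw":-1,"travel":[0,0,-0.2],"turn":0},{"claw":-1,"travel":[0,0,-0.4],"turn":0},{"claw":-1,"travel":[0,0,-0.65],"turn":0},{"claw":-1,"travel":[0,0,-0.65],"turn":0}]'
python3 - <<'E'
from h import *
s=get_state();im=imaging.get_image("wrist")[:,:,::-1].copy();K,T=cam("wrist",s)
np.savez("w1.npz",K=K,T=T)
tx=np.array([-.030,-.9995,0]);ty=np.array([.9995,-.03,0]);o=np.array([.5274,.0103,0])
for P in (o-.1733*tx+[0,0,.05],o-.065*tx-.068*ty+[0,0,.05],o-.065*tx-.056*ty+[0,0,.042],o-.065*tx+.056*ty+[0,0,.042]):
    q=proj(P,K,T);print(P,q);cv2.circle(im,tuple(int(v) for v in q),4,(0,255,0),1)
cv2.imwrite("pics/w1.png",im)
E
```

```text
clock: 1.5
position: [0.526, 0.2332, 0.1137]
ee_rot: [-0.008, 0.016, 1.0, -0.002]
contact_force: [-1.5, -1.0, 0.7]
width: 0.0001
gripper_force: 0.0
[0.532599   0.18351335 0.05      ] [230.11269705 288.08198331]
[0.461384  0.0773075 0.05     ] [-13.68760505 153.55281578]
[0.473378  0.0769475 0.042    ] [  5.77925005 176.86740258]
[0.585322  0.0735875 0.042    ] [ 52.20095111 372.20064081]
```

View pics/w1.png

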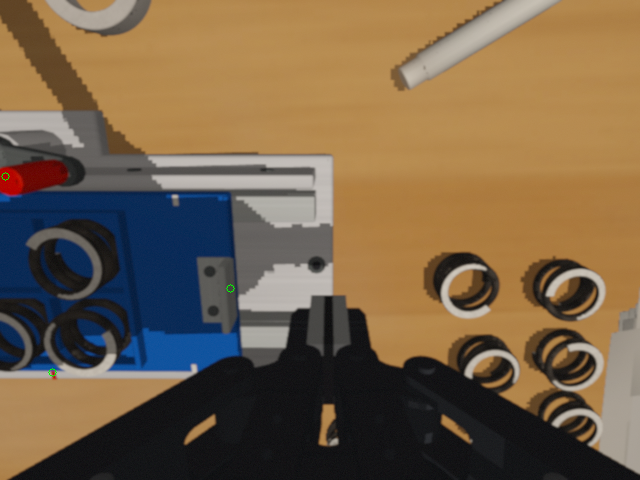

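The wrist view shows the tab's rear face at about (232,293) and the predicted point at (230,288), so they agree to about 2 mm. The closed fingers stand behind it over the channel. Next I'll lower and creep up to the tab.

```bash
python3 -m inch '[{"claw":-1,"travel":[0,0,-0.1],"turn":0},{"claw":-1,"travel":[0,0,-0.2],"turn":0},{"claw":-1,"travel":[0,0,-0.31],"turn":0},{"claw":-1,"travel":[0,0,-0.31],"turn":0},{"claw":-1,"travel":[0,0,-0.31],"turn":0}]'
python3 -m inch '[{"claw":-1,"travel":[0,-0.02,0],"turn":0},{"claw":-1,"travel":[0,-0.04,0],"turn":0},{"claw":-1,"travel":[0,-0.06,0],"turn":0},{"claw":-1,"travel":[0,-0.08,0],"turn":0},{"claw":-1,"travel":[0,-0.1,0],"turn":0}]'
```

```text
clock: 2.05
position: [0.5329, 0.2359, 0.0605]
ee_rot: [0.002, 0.016, 1.0, 0.001]
contact_force: [0.5, 1.3, -0.0]
width: 0.0
gripper_force: 0.0
clock: 2.55
position: [0.5315, 0.2148, 0.0586]
ee_rot: [0.0, 0.016, 1.0, 0.0]
contact_force: [-0.3, -0.8, 0.1]
width: 0.0002
gripper_force: 0.0
```

```bash
for i in 1 2; do :; done
python3 -m inch '[{"claw":-1,"travel":[0,-0.015,0],"turn":0},{"claw":-1,"travel":[0,-0.03,0],"turn":0},{"claw":-1,"travel":[0,-0.045,0],"turn":0},{"claw":-1,"travel":[0,-0.06,0],"turn":0},{"claw":-1,"travel":[0,-0.075,0],"turn":0}]'
python3 -m inch '[{"claw":-1,"travel":[0,-0.01,0],"turn":0},{"claw":-1,"travel":[0,-0.02,0],"turn":0},{"claw":-1,"travel":[0,-0.03,0],"turn":0},{"claw":-1,"travel":[0,-0.04,0],"turn":0},{"claw":-1,"travel":[0,-0.05,0],"turn":0}]'
```

```text
clock: 3.05
position: [0.5314, 0.2001, 0.0583]
ee_rot: [-0.0, 0.016, 1.0, 0.0]
contact_force: [-0.3, -0.5, 0.6]
width: -0.0004
gripper_force: 0.0
clock: 3.55
position: [0.5315, 0.1905, 0.0583]
ee_rot: [0.0, 0.016, 1.0, 0.0]
contact_force: [1.0, 3.3, -0.5]
width: -0.0004
gripper_force: 1.8
```

Contact, at about 3 N. I'll push on steadily, drifting slightly in -x to follow the track.

```bash
python3 -m inch '[{"claw":-1,"travel":[0,-0.015,0],"turn":0},{"claw":-1,"travel":[0,-0.03,0],"turn":0},{"claw":-1,"travel":[-0.002,-0.045,0],"turn":0},{"claw":-1,"travel":[-0.002,-0.06,0],"turn":0},{"claw":-1,"travel":[-0.002,-0.075,0],"turn":0}]'
python3 -m inch '[{"claw":-1,"travel":[0,-0.015,0],"turn":0},{"claw":-1,"travel":[0,-0.03,0],"turn":0},{"claw":-1,"travel":[-0.002,-0.045,0],"turn":0},{"claw":-1,"travel":[-0.002,-0.06,0],"turn":0},{"claw":-1,"travel":[-0.002,-0.075,0],"turn":0}]'
python3 -m inch '[{"claw":-1,"travel":[0,-0.015,0],"turn":0},{"claw":-1,"travel":[0,-0.03,0],"turn":0},{"claw":-1,"travel":[-0.002,-0.045,0],"turn":0},{"claw":-1,"travel":[-0.002,-0.06,0],"turn":0},{"claw":-1,"travel":[-0.002,-0.075,0],"turn":0}]'
python3 -m inch '[{"claw":-1,"travel":[0,-0.01,0],"turn":0},{"claw":-1,"travel":[0,-0.02,0],"turn":0},{"claw":-1,"travel":[0,-0.03,0],"turn":0},{"claw":-1,"travel":[-0.002,-0.04,0],"turn":0},{"claw":-1,"travel":[-0.002,-0.05,0],"turn":0}]'
python3 - <<'E'
from h import *
s=get_state();im=imaging.get_image("wrist")[:,:,::-1]
cv2.imwrite("pics/w2.png",im)
E
```

```text
clock: 4.05
position: [0.5309, 0.175, 0.0583]
ee_rot: [-0.0, 0.016, 1.0, 0.0]
contact_force: [0.8, 2.6, -0.9]
width: 0.0001
gripper_force: 1.8
clock: 4.55
position: [0.5306, 0.16, 0.0583]
ee_rot: [-0.0, 0.016, 1.0, 0.0]
contact_force: [-0.1, 3.1, 0.6]
width: -0.0001
gripper_force: 1.8
clock: 5.05
position: [0.5302, 0.145, 0.0583]
ee_rot: [-0.0, 0.016, 1.0, 0.0]
contact_force: [-0.2, 3.9, -0.4]
width: 0.0001
gripper_force: 1.8
clock: 5.55
position: [0.5297, 0.1351, 0.0583]
ee_rot: [-0.0, 0.016, 1.0, 0.0]
contact_force: [-0.0, 3.6, -0.1]
width: 0.0002
gripper_force: 1.8
```

View pics/w2.png

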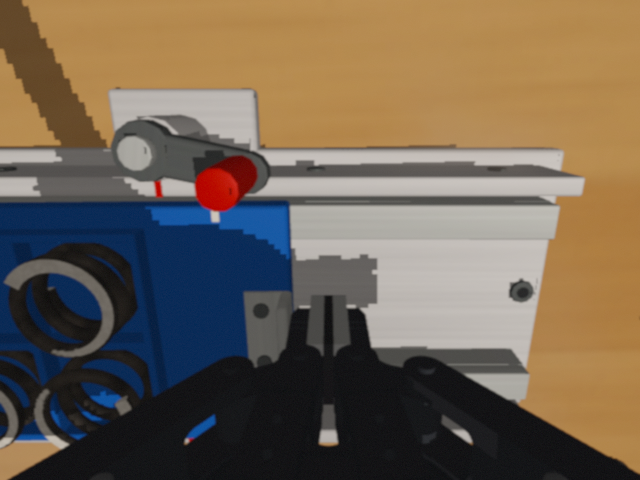

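The board's dowel mark is at (214,217) and the notch's red line at (158,188), which leaves about 22 mm to go. The fingers touch the tab squarely. I'll continue more slowly.

```bash
python3 -m inch '[{"claw":-1,"travel":[0,-0.01,0],"turn":0},{"claw":-1,"travel":[0,-0.02,0],"turn":0},{"claw":-1,"travel":[0,-0.03,0],"turn":0},{"claw":-1,"travel":[-0.002,-0.04,0],"turn":0},{"claw":-1,"travel":[-0.002,-0.05,0],"turn":0}]'
python3 -m inch '[{"claw":-1,"travel":[0,-0.005,0],"turn":0},{"claw":-1,"travel":[0,-0.01,0],"turn":0},{"claw":-1,"travel":[0,-0.015,0],"turn":0},{"claw":-1,"travel":[0,-0.02,0],"turn":0},{"claw":-1,"travel":[0,-0.025,0],"turn":0}]'
python3 -m inch '[{"claw":-1,"travel":[0,-0.005,0],"turn":0},{"claw":-1,"travel":[0,-0.01,0],"turn":0},{"claw":-1,"travel":[0,-0.015,0],"turn":0},{"claw":-1,"travel":[0,-0.015,0],"turn":0},{"claw":-1,"travel":[0,-0.015,0],"turn":0}]'
```

```text
clock: 6.1
position: [0.5293, 0.1251, 0.0583]
ee_rot: [-0.0, 0.016, 1.0, 0.0]
contact_force: [-0.5, 3.1, 0.1]
width: -0.0001
gripper_force: 1.8
clock: 6.6
position: [0.5293, 0.1199, 0.0582]
ee_rot: [-0.0, 0.016, 1.0, -0.0]
contact_force: [-0.7, 2.1, -0.9]
width: -0.0001
gripper_force: 0.8
clock: 7.1
position: [0.5294, 0.1171, 0.0584]
ee_rot: [0.0, 0.016, 1.0, -0.0]
contact_force: [0.5, 0.1, -0.1]
width: -0.0001
gripper_force: 0.0
```

```bash
python3 - <<'E'
from h import *
s=get_state();im=imaging.get_image("wrist")[:,:,::-1]
cv2.imwrite("pics/w3.png",im);print(s["contact_force"],s["position"])
E
```

```text
[ 0.47239652  0.06544087 -0.11546708] [0.52943743 0.1170588  0.05836911]
```

View pics/w3.png

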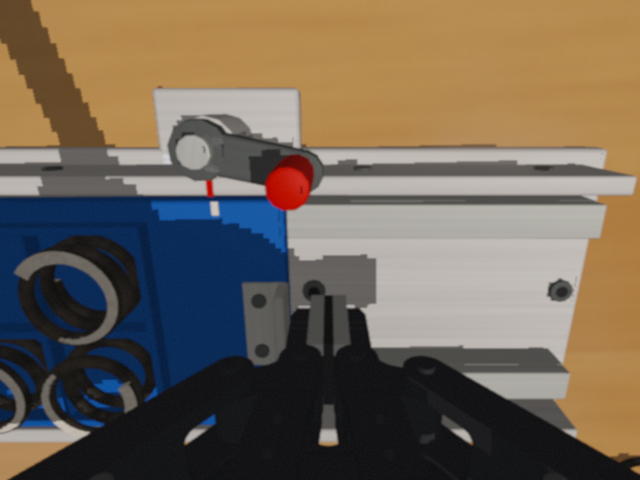

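The board's dowel mark is at (214,209), now beside the red line at (210,188), and the push force has gone. I'll check the drop height numerically with rays.

```bash
python3 - <<'E'
from h import *
s=get_state();K,T=cam("wrist",s)
tx=np.array([-.030,-.9995,0]);ty=np.array([.9995,-.03,0]);o=np.array([.5274,.0103,0])
f=lambda uv,z:np.round(1e3*np.array([(ray(uv,z,K,T)-o)@tx,(ray(uv,z,K,T)-o)@ty]),1)
im=cv2.imread("pics/w3.png");hsv=cv2.cvtColor(im,cv2.COLOR_BGR2HSV)
m=cv2.inRange(hsv,(100,140,50),(125,255,255))
for c in (30,200,270):
    r=np.where(m[:,c])[0];print(c,r.min(),r.max(),[ (f((c,r.min()),z),f((c,r.max()),z)) for z in(.041,.048)])
for r in (230,260):
    c=np.where(m[r])[0].max();print("rear",c,f((c,r),.041),f((c,r),.048))
print("mark",f((214,209),.041),"line",f((210,188),.042))
h=cv2.inRange(hsv,(0,150,80),(8,255,255))|cv2.inRange(hsv,(172,150,80),(180,255,255))
n,l,st,ce=cv2.connectedComponentsWithStats(h)
for i in range(1,n):
  if st[i][4]>10: print(st[i],ce[i])
print("pin",f((288,189),.0815),"pivot",f((193,153),.055))
E
```

```text
30 198 425 [(array([ -1.1, -49.3]), array([22. , 51.3])), (array([ -6.4, -50.8]), array([15.6, 44.8]))]
200 197 423 [(array([-62.1, -49.5]), array([-52.1,  50.4])), (array([-64.4, -51. ]), array([-54.9,  43.9]))]
270 204 281 [(array([-87.1, -46.9]), array([-85.7, -16.7])), (array([-88.1, -48.5]), array([-86.8, -19.8]))]
rear 285 [-92.1 -37.1] [-92.9 -39.2]
rear 287 [-92.5 -25.3] [-93.2 -28. ]
mark [-66.7 -45.1] line [-66.3 -53. ]
[ 265  155   48   56 2003] [289.74588118 182.55117324]
[207 180   7  17  89] [209.33707865 188.49438202]
pin [-97.8 -60.2] pivot [-65.9 -66.5]
```

At height 41 mm the board measures about 100 mm wide; at 48 mm it would measure only 95 mm. So it has dropped level, with its mark within 1 mm of the line. Now I'll back off, rise, and go to the robot's side of the pin.

```bash
python3 -m inch '[{"claw":-1,"travel":[0,0.03,0],"turn":0},{"claw":-1,"travel":[0,0.06,0],"turn":0},{"claw":-1,"travel":[0,0.06,0.1],"turn":0},{"claw":-1,"travel":[0,0.06,0.2],"turn":0},{"claw":-1,"travel":[0,0.06,0.3],"turn":0}]'
python3 -m inch '[{"claw":-1,"travel":[-0.1,-0.02,0],"turn":0},{"claw":-1,"travel":[-0.25,-0.04,0],"turn":0},{"claw":-1,"travel":[-0.4,-0.07,0],"turn":0},{"claw":-1,"travel":[-0.45,-0.08,0],"turn":0},{"claw":-1,"travel":[-0.45,-0.08,0],"turn":0}]'
python3 -m inch '[{"claw":-1,"travel":[0,0,-0.1],"turn":0},{"claw":-1,"travel":[0,0,-0.2],"turn":0},{"claw":-1,"travel":[0,0,-0.2],"turn":0},{"claw":-1,"travel":[0,0,-0.2],"turn":0}]'
python3 - <<'E'
from h import *
s=get_state();im=imaging.get_image("wrist")[:,:,::-1]
cv2.imwrite("pics/w4.png",im);p=s["position"];print(p)
tx=np.array([-.030,-.9995,0]);ty=np.array([.9995,-.03,0]);o=np.array([.5274,.0103,0])
for t in (.2,.4,.6,.8,1.0,1.2,1.4,1.57):
    q=np.array([-.065-.032*np.cos(t)-.018*np.sin(t),-.068+.032*np.sin(t)-.017*np.cos(t)])
    print(t,np.round((o+q[0]*tx+q[1]*ty-p)[:2]/.2,3))
E
```

```text
clock: 7.65
position: [0.5292, 0.1299, 0.1188]
ee_rot: [-0.0, 0.016, 1.0, 0.0]
contact_force: [0.9, -1.0, 0.8]
width: 0.0001
gripper_force: 0.0
clock: 8.15
position: [0.4384, 0.1135, 0.1185]
ee_rot: [0.0, 0.016, 1.0, 0.0]
contact_force: [-0.3, -0.5, -0.3]
width: 0.0002
gripper_force: 0.0
clock: 8.55
position: [0.4409, 0.1135, 0.0784]
ee_rot: [0.0, 0.016, 1.0, 0.0]
contact_force: [0.4, -0.1, 0.4]
width: -0.0001
gripper_force: 0.0
[0.44087847 0.11353973 0.07837831]
0.2 [ 0.056 -0.005]
0.4 [0.092 0.002]
0.6 [0.128 0.001]
0.8 [ 0.163 -0.007]
1.0 [ 0.196 -0.022]
1.2 [ 0.225 -0.043]
1.4 [ 0.249 -0.07 ]
1.57 [ 0.265 -0.096]
```

View pics/w4.png

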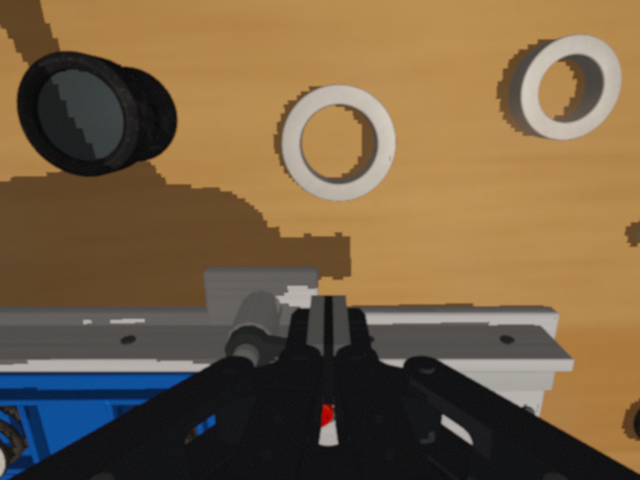

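The fingers stand on the robot's side of the pin. The red shows just past them at (327,412), and the rings and loupe are clear. I'll push the pin along its arc.

```bash
python3 -m inch '[{"claw":-1,"travel":[0.015,0,0],"turn":0},{"claw":-1,"travel":[0.03,0,0],"turn":0},{"claw":-1,"travel":[0.045,0,0],"turn":0},{"claw":-1,"travel":[0.06,0,0],"turn":0},{"claw":-1,"travel":[0.075,0,0],"turn":0}]'
python3 -m inch '[{"claw":-1,"travel":[0.015,0,0],"turn":0},{"claw":-1,"travel":[0.03,0,0],"turn":0},{"claw":-1,"travel":[0.045,0,0],"turn":0},{"claw":-1,"travel":[0.06,0,0],"turn":0},{"claw":-1,"travel":[0.075,-0.004,0],"turn":0}]'
```

```text
clock: 9.1
position: [0.4543, 0.1132, 0.0785]
ee_rot: [-0.0, 0.016, 1.0, 0.0]
contact_force: [-2.3, 0.3, 1.4]
width: 0.0002
gripper_force: 0.9
clock: 9.6
position: [0.4696, 0.1127, 0.0782]
ee_rot: [-0.0, 0.016, 1.0, 0.0]
contact_force: [-2.3, 0.6, 0.1]
width: -0.0
gripper_force: 0.7
```

```bash
python3 -m inch '[{"claw":-1,"travel":[0.015,-0.004,0],"turn":0},{"claw":-1,"travel":[0.03,-0.01,0],"turn":0},{"claw":-1,"travel":[0.045,-0.018,0],"turn":0},{"claw":-1,"travel":[0.06,-0.027,0],"turn":0},{"claw":-1,"travel":[0.075,-0.039,0],"turn":0}]'
python3 -m inch '[{"claw":-1,"travel":[0.01,-0.01,0],"turn":0},{"claw":-1,"travel":[0.02,-0.02,0],"turn":0},{"claw":-1,"travel":[0.03,-0.03,0],"turn":0},{"claw":-1,"travel":[0.035,-0.04,0],"turn":0},{"claw":-1,"travel":[0.035,-0.04,0],"turn":0}]'
```

```text
clock: 10.1
position: [0.4811, 0.1038, 0.0778]
ee_rot: [-0.004, 0.016, 1.0, -0.001]
contact_force: [-8.7, -1.8, 3.5]
width: -0.0003
gripper_force: 4.0
clock: 10.6
position: [0.4928, 0.0965, 0.0787]
ee_rot: [0.001, 0.016, 1.0, 0.0]
contact_force: [0.3, 0.6, -0.3]
width: -0.0
gripper_force: 0.4
```

```bash
python3 -m inch '[{"claw":-1,"travel":[0,-0.01,0],"turn":0},{"claw":-1,"travel":[0,-0.02,0],"turn":0},{"claw":-1,"travel":[0,-0.03,0],"turn":0},{"claw":-1,"travel":[0,-0.03,0],"turn":0}]'
python3 - <<'E'
from h import *
s=get_state();im=imaging.get_image("wrist")[:,:,::-1]
cv2.imwrite("pics/w5.png",im);print(s["position"],s["contact_force"])
t=imaging.get_image("top")[:,:,::-1];cv2.imwrite("pics/top5.png",t)
E
```

```text
clock: 11.0
position: [0.4929, 0.095, 0.0788]
ee_rot: [0.002, 0.018, 1.0, 0.005]
contact_force: [0.7, 16.9, -0.6]
width: -0.0003
gripper_force: 8.4
[0.4929091  0.09503401 0.07881723] [ 0.67764063 16.94621231 -0.57013896]
```

View pics/w5.png

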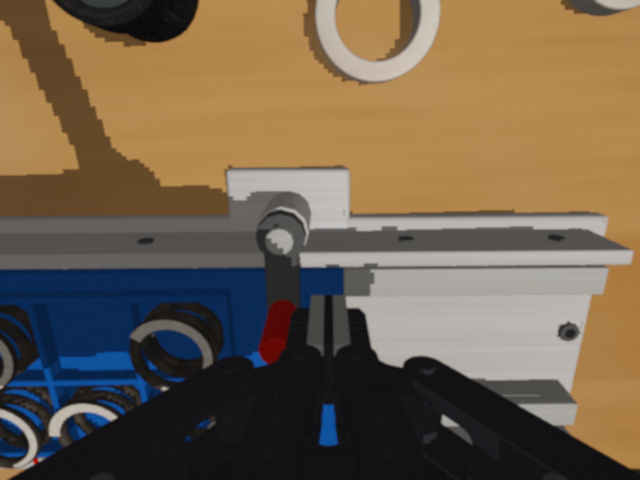

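The catch arm now lies straight across the board, with the pivot at (279,240) and the pin at (276,335). The 17 N reading shows it is on its stop. I'll back away, rise, and check.

```bash
python3 -m inch '[{"claw":-1,"travel":[0,0.04,0],"turn":0},{"claw":-1,"travel":[0,0.1,0],"turn":0},{"claw":-1,"travel":[0,0.1,0.15],"turn":0},{"claw":-1,"travel":[0,0.1,0.4],"turn":0},{"claw":-1,"travel":[0,0.25,0.5],"turn":0}]'
python3 -m inch '[{"claw":-1,"travel":[-0.1,0.2,0],"turn":0},{"claw":-1,"travel":[-0.1,0.4,0],"turn":0},{"claw":-1,"travel":[-0.1,0.4,0],"turn":0},{"claw":-1,"travel":[-0.1,0.4,0],"turn":0},{"claw":-1,"travel":[-0.1,0.4,0],"turn":0}]'
python3 - <<'E'
from h import *
s=get_state();t=imaging.get_image("top")[:,:,::-1];w=imaging.get_image("wrist")[:,:,::-1]
a=cv2.resize(t[190:274,194:360],None,fx=4,fy=4,interpolation=cv2.INTER_CUBIC)
b=cv2.resize(w,None,fx=.4,fy=.4);c=np.zeros((336+192,664,3),np.uint8);c[:336]=a;c[336:,:256]=b
cv2.imwrite("pics/end.png",c);print(s["contact_force"])
E
```

```text
clock: 11.6
position: [0.4937, 0.1391, 0.1822]
ee_rot: [0.003, 0.017, 1.0, -0.001]
contact_force: [2.1, 0.4, -0.3]
width: -0.0
gripper_force: 0.0
clock: 12.1
position: [0.4713, 0.2198, 0.178]
ee_rot: [-0.0, 0.016, 1.0, -0.001]
contact_force: [-0.2, 0.2, -0.7]
width: 0.0001
gripper_force: 0.0
[-0.21134827  0.20988312 -0.68986214]
```

View pics/end.png

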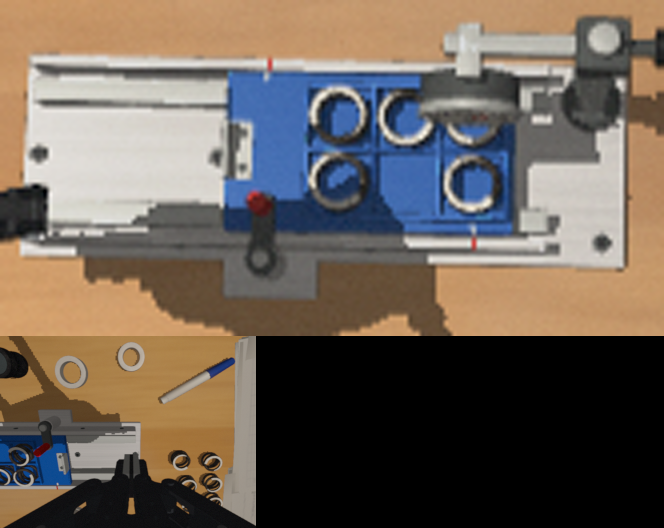

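The board sits at the notch lines, the catch is straight across it (pivot (261,258), pin (257,203)), all five springs stand in their pockets, and the robot is clear.

```bash
python3 -c "
from rig import ticket;print(ticket.sign_off())"
```

```text
the job is handed in; nothing more can be done
None
```

I pushed the board until it dropped level into the notches, swung the catch fully across it to its stop, and handed the job in at about 12 s with the robot clear; the sign-off returned no verdict.

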